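# Slide the jolly boat into its display slip

### The arm

A 6-joint arm with a two-finger parallel gripper is mounted at the origin on the work surface. World frame = base frame: x ahead of the robot, y to its left, z up, the work surface at z = 0. Lengths are in m, angles in rad, forces in N, time in s.
With the tool pointing down it reaches from about 0.35 to 0.875 m from the base axis. Payload 4.2 kg.
Tool frame: the origin (TCP) lies at the very end of the fingers, on their centre line; the grasp point (between the pads) lies 19 mm behind it (env.grasp_offset is the distance from the TCP to the grasp point, in m); x points along the fingers, y is the direction in which the jaws open and shut, and the axes are right-handed (so a half turn about x gives the same grasp; the last joint's range is limited). The gripper opens to 87 mm and grips with 3 to 60 N. Pads are 19 mm wide; open, the fingers measure 117 mm over their backs; the gripper's body (75 mm by 190 mm) begins 51 mm behind the grasp point.
Start: joints at [1.573, 0.385, 0.008, 0, -1.194, -0.259], TCP at [0.159, 0.604, 0.223] pointing down, gripper open.
Joint ranges: [-3.14, 3.14], [-1.21, 2.06], [-1.07, 1.41], [-3.16, 2.05], [-2.99, -0.16], [-3.1, 3.1]. Speed limits (rad/s): [2.79, 2.79, 3.14, 3.14, 3.14, 3.14].

### API

Orientations are given as a 3x3 rotation matrix whose columns are the frame's x, y, z axes.
In Python, from cell import env gives the robot as it stands.
- The arm moves only by the tool apply_moves, never from a script. Its argument "targets" is a list of rows, each an object of numbers: "tx", "ty", "tz": the shift along the tool's x, y, z normalised to -1 to 1, where 1 is 12 cm; "spin": the turn about the tool's x normalised to -1 to 1, where 1 is pi/2 rad; "claw": the gripper's target within -1 to 1 (shut at 1, half-way at 0, fully open at -1). In form: [{"tx": .., "ty": .., "tz": .., "spin": .., "claw": ..}, ...]. A call has 1 to 20 rows; each row is the pose to reach, as a shift and turn from the pose measured when the call began, along the tool's axes at that moment; what a row does not reach only later rows make up. A row lasts 1/12 s, in which the tool goes at most 41.7 mm and 7.16 degrees, less where a joint would pass 70% of its speed; a pose out of reach is approached as far as the arm can. A call with a number of a shift or a turn outside -1 to 1 is refused whole. A call with a gripper value outside its range is refused whole. The fingers move at their own pace and stop on an object; "squeeze" is the grip in N (left out, the last holds). Time passes only in rows, so rows that repeat a pose let the fingers close. It gives the time, the measured TCP pose, the force and the opening at its end, in the units of the state.
- env.state(): the state, without advancing time (a new reading comes with each control period).
- env.grab_frame(name): name is "side" or "top" or "wrist"; returns the picture (400x640x3 uint8, blue, green, red); there is no depth.
- env.calibration(name): a dict with "intrinsics" (3x3 intrinsics, pixels), "origin" and "orientation" of the camera in the world; the wrist camera has in their place "mount" (4x4, takes a point from camera to tool coordinates, whose origin is the TCP and whose axes are the tool frame's). Camera axes: x right, y up, looking along -z (the intrinsics and any distortion apply to the point x, -y, -z); pixel columns grow to the right and rows downward; lengths in m; the calibration is good to about 2 mm. The wrist camera is an equidistant fisheye: a pixel r from the principal point sees the ray r / f radians off the axis. A picture is of the moment at which its call begins: read the wrist's pose just before it. calibration takes no time and is no camera call.
- env.close_job(): hands the job in, once; it reports no verdict.
The state is a dict: "t": time; "qpos": joint angles; "dq": joint speeds; "joint_efforts": joint torques, N m; "ee_pos": TCP position; "eef_rot": TCP orientation; "wrist_force": force on the tool from outside, world axes, zero at the start; "torque": the same for the moment, N m; "width": opening from 0.0 (shut) to 1.0 (fully open).
Only numpy, scipy, OpenCV 4.12 (cv2) and the standard library are available. Lean on these libraries where they do the work, as an engineer would, in place of code of your own. Each camera call takes 0.05 s, during which the arm holds its last target.

### The job

Put the small jolly boat, the one standing on a flat brass foot, into the oak display slip: bring its foot in under the brass lips through the slip's open end and slide it fully home to the stop. Let go of it there, and leave the longer boat on its wooden chocks where it stands.

Things in the scene. Friction and masses are not known exactly. Their poses are not given: they have to be found in the camera images.
- boat_mid (a point): Mid-hull of the jolly boat (x to bow, z up): open cherry boat 130 long, two thwarts, 0.2 to 0.4 kg. Flat sides 42 mm apart within 25 mm fore and aft of here: grip across them. Hull bottom 15 mm below this point, top 15 above. Below it a brass post 14 mm wide on a flat foot 60 long, 50 wide, 8 thick, underside 55 mm below this point. Stands to the left or right of the slip.
- slip_mouth (a point): Open end of the oak slip's track, centre of its floor, 10 mm above the table. x runs into the track. Before it: open apron 110 mm long, 116 wide, with cheeks 14 mm high over the last 32 mm that narrow from 92 to 62 mm. Inside: track 62 mm wide, 110 long, shut by a stop 20 mm high; brass lips over it, underside 14 mm and top 20 mm above the floor, slot between them 34 mm wide. Fixed.
- slip_home (a point): Point on the track's floor 80 mm in from the mouth; axes as slip_mouth (x from the mouth to the stop, z up). The centre of the foot's underside is here when the foot touches the stop. The boat may go in bow or stern first.
- longboat_mid (a point): Mid-hull of the longer cherry boat, to be left alone: 175 mm long, 52 wide, four thwarts, on two wooden chocks, no brass foot, on the other side of the slip. Point 39 mm above the table, top 56 mm; x to the bow.
Not all that is in view belongs to the job. Leave any pink, purple or white look-alike of the part that bears boat_mid alone.

How it is judged:
On the way:
1. the foot enters the track at its open end, under the lips (x of boat_mid in the frame of slip_home between -0.095 and -0.025 m and y of boat_mid in the frame of slip_home between -0.014 and 0.014 m and z of boat_mid in the frame of slip_home below 0.063 m), for 0.05 s.
At the end, for the whole second after the job is handed in: The jolly boat stands upright (within 0.15 rad) and at rest with its foot on the floor of the slip's track, under the lips, within 12 mm of the stop, its middle within 12 mm of the track's centre line and its length within 15 degrees of the track; the longer boat is within 30 mm of where it was (x of boat_mid in the frame of slip_home between -0.012 and 0.008 m and y of boat_mid in the frame of slip_home between -0.012 and 0.012 m and z of boat_mid in the frame of slip_home between 0.049 and 0.06 m and angle between boat_mid's own z axis and vertical below 0.15 rad and angle between the x axis of boat_mid and the x axis of slip_home, either way round below 0.26 rad and linear speed of boat below 0.02 m/s and distance of longboat_mid from where it was at the start of the episode below 0.03 m); the robot touches nothing.
It fails at once if the longer boat is shifted by more than 30 mm (distance of longboat_mid from where it was at the start of the episode above 0.03 m).
It also fails if it takes over 40 s, if anything falls off the work surface, if the arm or the gripper's body presses on something with over 40 N, if the wrist force passes 120 N, or if a joint passes its speed limit or range.

## Working session

There is one attempt and no reset: what is moved stays moved. The work goes in short steps, Python scripts to look and compute and a tool call to move; the robot and the scene stay as the last step left them, time stands still between calls to the robot, and variables do not carry over. Pictures are saved under pics/ and viewed, and the job is handed in when it is done.

Besides the shell and the picture viewer there is one more tool, called after "Emit:" in YAML: its name, and indented under it one key for each argument. apply_moves: Moves the arm, as the interface text tells. Scaled input: -1 to 1 covers 12 cm each way for a shift and pi/2 rad each way for a turn. Its arguments: {"type":"object","properties":{"targets":{"type":"array"},"squeeze":{"type":"number"}},"required":["targets"]}

```bash
mkdir -p pics; ls; python3 - <<'E'
from cell import env
import cv2,numpy as np
np.set_printoptions(precision=4,suppress=True)
s=env.state();print(s)
for n in("side","top","wrist"):
    print(n,env.calibration(n)); cv2.imwrite(f"pics/{n}0.png",env.grab_frame(n))
print(env.grasp_offset)
E
```

```text
pics
{'t': 0.0, 'qpos': array([ 1.5726,  0.3856,  0.0066, -0.0005, -1.194 , -0.2586]), 'dq': array([-0.0002,  0.0007, -0.0019, -0.0016,  0.0001, -0.0018]), 'joint_efforts': array([ -0.0004, -39.0667,  18.7406,   4.2198,   0.0111,  -0.0002]), 'ee_pos': array([0.1586, 0.6039, 0.2214]), 'eef_rot': array([[-0.0005, -0.2542, -0.9672],
       [-0.0022, -0.9672,  0.2542],
       [-1.    ,  0.0022, -0.0001]]), 'wrist_force': array([0.5248, 0.073 , 0.0303]), 'torque': array([-0.0011,  0.0146, -0.0374]), 'width': 0.9982283021682912}
side {'intrinsics': array([[468.6571,   0.    , 322.2217],
       [  0.    , 468.6571, 193.7179],
       [  0.    ,   0.    ,   1.    ]]), 'origin': array([0.3689, 0.8336, 0.8662]), 'orientation': array([[-0.9978,  0.043 , -0.0502],
       [-0.0661, -0.6597,  0.7486],
       [-0.0009,  0.7503,  0.6611]])}
top {'intrinsics': array([[397.6316,   0.    , 322.5759],
       [  0.    , 397.6316, 210.281 ],
       [  0.    ,   0.    ,   1.    ]]), 'origin': array([ 0.2823, -0.1032,  0.9466]), 'orientation': array([[-0.0165,  0.991 , -0.1329],
       [-0.9998, -0.0181, -0.0111],
       [-0.0134,  0.1327,  0.9911]])}
wrist {'intrinsics': array([[309.7069,   0.    , 319.9825],
       [  0.    , 309.7069, 200.5174],
       [  0.    ,   0.    ,   1.    ]]), 'mount': array([[-0.0002,  0.2736, -0.9619, -0.1608],
       [ 1.    ,  0.001 ,  0.0001,  0.0005],
       [ 0.001 , -0.9619, -0.2736, -0.0742],
       [ 0.    ,  0.    ,  0.    ,  1.    ]])}
0.0187
```

View pics/side0.png

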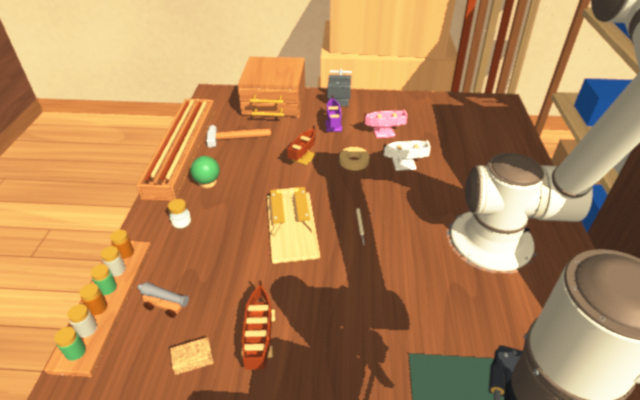

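View pics/top0.png

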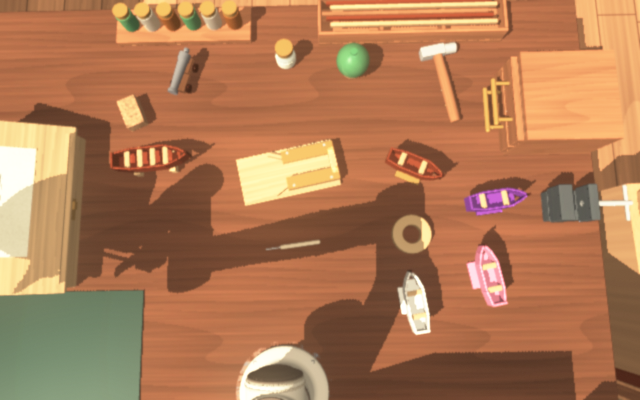

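View pics/wrist0.png

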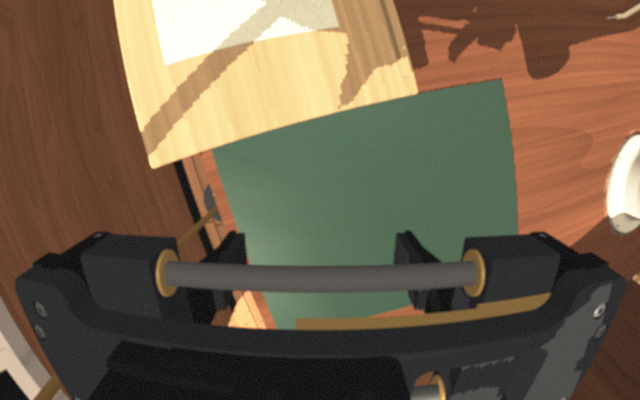

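```bash
python3 - <<'E'
import cv2,numpy as np
a=cv2.imread("pics/top0.png");b=cv2.imread("pics/side0.png")
c1=cv2.resize(a[130:215,230:450],None,fx=3.6,fy=3.6,interpolation=cv2.INTER_CUBIC)
cv2.imwrite("pics/c1.png",c1)
cv2.imwrite("pics/c2.png",cv2.resize(b[120:270,255:335],None,fx=4,fy=4,interpolation=cv2.INTER_CUBIC))
E
```

```text
(no output)
```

View pics/c1.png

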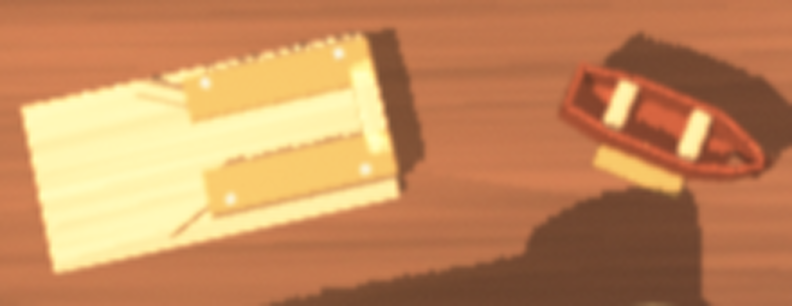

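View pics/c2.png

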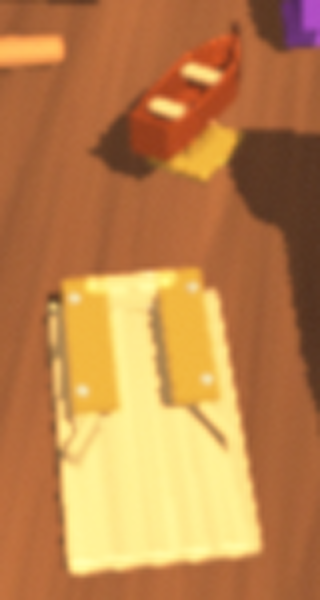

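```bash
cat > h.py <<'E'
import numpy as np,cv2
np.set_printoptions(precision=4,suppress=True)
from cell import env
def ray(n,p):
    c=env.calibration(n);K=c['intrinsics'];d=np.array([(p[0]-K[0,2])/K[0,0],-(p[1]-K[1,2])/K[1,1],-1]);d=c['orientation']@d
    return c['origin'],d/np.linalg.norm(d)
def tri(rs):
    A=0;b=0
    for o,d in rs:
        P=np.eye(3)-np.outer(d,d);A=A+P;b=b+P@o
    X=np.linalg.solve(A,b);return X,[np.linalg.norm((np.eye(3)-np.outer(d,d))@(X-o)) for o,d in rs]
def onz(n,p,z):
    o,d=ray(n,p);return o+d*(z-o[2])/d[2]
def proj(n,X):
    c=env.calibration(n);K=c['intrinsics'];q=c['orientation'].T@(np.array(X)-c['origin'])
    return np.array([K[0,2]+K[0,0]*q[0]/-q[2],K[1,2]-K[1,1]*q[1]/-q[2]])
E
python3 - <<'E'
from h import *
T=lambda x,y:(230+(x+.5)/3.6-.5,130+(y+.5)/3.6-.5)
S=lambda x,y:(255+(x+.5)/4-.5,120+(y+.5)/4-.5)
pts=dict(thwB=((694,135),(202,73)),thwS=((622,103),(166,106)),bow=((762,163),(237,30)),
 apL=((20,107),(262,552)),apR=((55,272),(70,574)),   # guess
 s1=((205,84),(208,380)),s2=((338,53),(193,288)),s3=((230,199),(83,390)),s4=((365,169),(75,299)))
for k,(a,b) in pts.items():
    print(k,*tri([ray("top",T(*a)),ray("side",S(*b))]))
E
```

```text
thwB [ 0.496  -0.3207  0.0658] [np.float64(0.0013233577982309664), np.float64(0.0013233577982308953)]
thwS [ 0.5178 -0.2765  0.066 ] [np.float64(0.001701737466672773), np.float64(0.0017017374666727537)]
bow [ 0.4732 -0.3578  0.0807] [np.float64(0.000620733117019134), np.float64(0.0006207331170191993)]
apL [0.4714 0.1137 0.0537] [np.float64(0.052053683604917377), np.float64(0.0520536836049174)]
apR [ 0.484   0.1022 -0.0168] [np.float64(0.05595302621273236), np.float64(0.05595302621273247)]
s1 [ 0.4979 -0.0091  0.0639] [np.float64(0.03538794203222604), np.float64(0.03538794203222603)]
s2 [ 0.5152 -0.0931  0.0669] [np.float64(0.03549594278961838), np.float64(0.03549594278961828)]
s3 [ 0.5093 -0.0234  0.0147] [np.float64(0.03892010400490302), np.float64(0.038920104004902895)]
s4 [ 0.5283 -0.114   0.0114] [np.float64(0.03853822261534289), np.float64(0.038538222615343225)]
```

```bash
python3 - <<'E'
from h import *
T=lambda x,y:(230+(x+.5)/3.6-.5,130+(y+.5)/3.6-.5)
S=lambda x,y:(255+(x+.5)/4-.5,120+(y+.5)/4-.5)
pts=dict( apR=((20,107),(70,574)),apL=((55,272),(262,552)),
 s1=((205,84),(83,390)),s2=((338,53),(75,299)),s3=((230,199),(208,380)),s4=((365,169),(193,288)))
R={}
for k,(a,b) in pts.items():
    R[k],e=tri([ray("top",T(*a)),ray("side",S(*b))]);print(k,R[k],e[0])
for p,q in(("s1","s2"),("s3","s4"),("s3","s1"),("apL","apR")):
    d=R[q]-R[p];print(p,q,np.linalg.norm(d),np.degrees(np.arctan2(d[1],d[0])))
print((R['s1']+R['s2']+R['s3']+R['s4'])/4,(R['apL']+R['apR'])/2)
E
```

```text
apR [0.5365 0.1177 0.0078] 0.0003496025072036552
apL [0.4238 0.093  0.0075] 4.902547704825458e-05
s1 [ 0.5438 -0.0102  0.0346] 0.001044010213827973
s2 [ 0.5624 -0.0978  0.0337] 0.0002599002479998534
s3 [ 0.4662 -0.026   0.0334] 0.0003831622775331104
s4 [ 0.4844 -0.1141  0.0337] 0.0004269678023228375
s1 s2 0.08956595440543427 -77.97102449733374
s3 s4 0.08993898827117476 -78.3460390934391
s3 s1 0.07916565573779219 11.502100522581983
apL apR 0.11539595140154425 12.358698174526298
[ 0.5142 -0.062   0.0339] [0.4802 0.1053 0.0076]
```

```bash
cat >> h.py <<'E'
def plan(P,yaw=None):
    "P world TCP, yaw(deg) of tool y"
    s=env.state();R=s['eef_rot'];p=s['ee_pos']
    d=R.T@(np.array(P)-p)/0.12
    cy=np.degrees(np.arctan2(R[1,1],R[0,1]))
    sp=0
    if yaw is not None: sp=-((yaw-cy+180)%360-180)/90
    print("t",s['t'],"tcp",p,"yaw",cy,"xz",R[:,0],"F",s['wrist_force'],"w",s['width'],"q",s['qpos'])
    print("tx %.4f ty %.4f tz %.4f spin %.4f"%(*d,sp))
E
python3 -c "
from h import *
plan([.26,.48,.22],yaw=-150)"
```

```text
t 0.15 tcp [0.1586 0.6041 0.2217] yaw -104.72099997869616 xz [-0.0003 -0.0016 -1.    ] F [-0.0193  0.234   0.703 ] w 1.0044240451825661 q [ 1.5726  0.3854  0.007  -0.0003 -1.194  -0.2586]
tx 0.0158 ty 0.7855 tz -1.0798 spin 0.5031
```

Emit:
apply_moves:
  targets:
    - {"tx":0,"ty":0.8,"tz":-1,"spin":0.5,"claw":-1}
    - {"tx":0,"ty":0.8,"tz":-1,"spin":0.5,"claw":-1}
    - {"tx":0,"ty":0.8,"tz":-1,"spin":0.5,"claw":-1}
    - {"tx":0,"ty":0.8,"tz":-1,"spin":0.5,"claw":-1}
    - {"tx":0,"ty":0.8,"tz":-1,"spin":0.5,"claw":-1}
    - {"tx":0,"ty":0.8,"tz":-1,"spin":0.5,"claw":-1}
    - {"tx":0,"ty":0.8,"tz":-1,"spin":0.5,"claw":-1}

```text
t: 0.73
ee_pos: [0.2507, 0.4799, 0.2219]
eef_rot: [[-0.001, -0.867, -0.499], [-0.002, -0.499, 0.867], [-1.0, 0.001, -0.001]]
wrist_force: [0.4, -0.2, 0.1]
width: 0.999
```

```bash
python3 -c "
from h import *
plan([.40,.38,.22],yaw=163)"
```

```text
t 0.7333 tcp [0.2507 0.4799 0.2219] yaw -150.07934397356684 xz [-0.0006 -0.0018 -1.    ] F [ 0.4172 -0.1692  0.0632] w 0.9990040107161459 q [ 1.3888  0.2443 -0.1975 -0.0002 -1.1309 -0.8664]
tx 0.0165 ty -0.6629 tz -1.3417 spin 0.5213
```

Emit:
apply_moves:
  targets:
    - {"tx":0,"ty":-0.4,"tz":-1,"spin":0.5,"claw":-1}
    - {"tx":0,"ty":-0.4,"tz":-1,"spin":0.5,"claw":-1}
    - {"tx":0,"ty":-0.4,"tz":-1,"spin":0.5,"claw":-1}
    - {"tx":0,"ty":-0.4,"tz":-1,"spin":0.5,"claw":-1}
    - {"tx":0,"ty":-0.4,"tz":-1,"spin":0.5,"claw":-1}
    - {"tx":0,"ty":-0.4,"tz":-1,"spin":0.5,"claw":-1}
    - {"tx":0,"ty":-0.4,"tz":-1,"spin":0.5,"claw":-1}

```text
t: 1.32
ee_pos: [0.3525, 0.3992, 0.2216]
eef_rot: [[-0.001, -0.964, 0.266], [-0.002, 0.266, 0.964], [-1.0, 0.0, -0.002]]
wrist_force: [0.3, -0.7, 0.2]
width: 1.005
```

```bash
python3 -c "
from h import *
plan([.51,-.29,.22],yaw=153.7)"
```

```text
t 1.3167 tcp [0.3525 0.3992 0.2216] yaw 164.565217579271 xz [-0.0011 -0.0023 -1.    ] F [ 0.3142 -0.7359  0.2152] w 1.005368970401075 q [ 1.1522  0.2296 -0.2181 -0.     -1.1256 -1.4216]
tx 0.0253 ty -2.7938 tz -5.1868 spin 0.1207
```

Emit:
apply_moves:
  targets:
    - {"tx":0,"ty":-0.56,"tz":-1,"spin":0.12,"claw":-1}
    - {"tx":0,"ty":-0.56,"tz":-1,"spin":0.12,"claw":-1}
    - {"tx":0,"ty":-0.56,"tz":-1,"spin":0.12,"claw":-1}
    - {"tx":0,"ty":-0.56,"tz":-1,"spin":0.12,"claw":-1}

```text
t: 1.65
ee_pos: [0.3848, 0.2613, 0.2216]
eef_rot: [[-0.003, -0.896, 0.444], [-0.004, 0.444, 0.896], [-1.0, 0.001, -0.005]]
wrist_force: [0.3, -0.5, 0.7]
width: 0.998
```

Emit:
apply_moves:
  targets:
    - {"tx":0,"ty":-0.4,"tz":-1,"spin":0,"claw":-1}
    - {"tx":0,"ty":-0.4,"tz":-1,"spin":0,"claw":-1}
    - {"tx":0,"ty":-0.4,"tz":-1,"spin":0,"claw":-1}
    - {"tx":0,"ty":-0.4,"tz":-1,"spin":0,"claw":-1}

```text
t: 1.98
ee_pos: [0.3724, 0.1281, 0.2218]
eef_rot: [[-0.005, -0.894, 0.447], [-0.005, 0.447, 0.894], [-1.0, 0.002, -0.007]]
wrist_force: [-0.4, -0.3, -0.9]
width: 0.998
```

Emit:
apply_moves:
  targets:
    - {"tx":0,"ty":-0.3,"tz":-1,"spin":0,"claw":-1}
    - {"tx":0,"ty":-0.3,"tz":-1,"spin":0,"claw":-1}
    - {"tx":0,"ty":-0.3,"tz":-1,"spin":0,"claw":-1}
    - {"tx":0,"ty":-0.3,"tz":-1,"spin":0,"claw":-1}

```text
t: 2.32
ee_pos: [0.3485, 0.0006, 0.2222]
eef_rot: [[-0.006, -0.892, 0.452], [-0.006, 0.452, 0.892], [-1.0, 0.003, -0.008]]
wrist_force: [0.3, 0.2, -0.1]
width: 1.0
```

```bash
python3 -c "
from h import *
plan([.51,-.29,.22],yaw=153.7)
cv2.imwrite('pics/w1.png',env.grab_frame('wrist'))"
```

```text
t 2.3167 tcp [0.3485 0.0006 0.2222] yaw 153.13176797679426 xz [-0.0064 -0.0055 -1.    ] F [ 0.2857  0.2267 -0.0903] w 0.9995530969831852 q [ 0.4801 -0.1118 -0.5887  0.0022 -1.1021 -0.95  ]
tx 0.0233 ty -2.2952 tz -1.5521 spin -0.0063
```

View pics/w1.png

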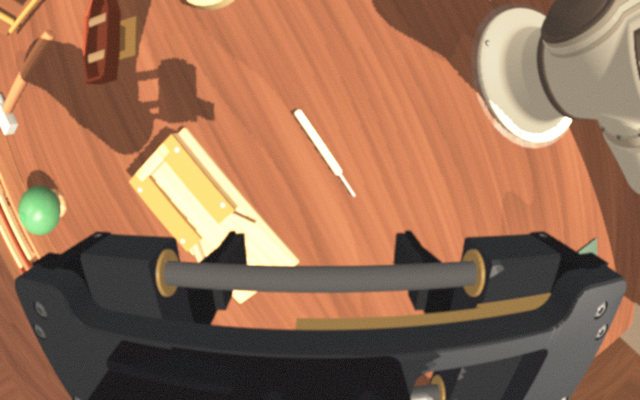

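Emit:
apply_moves:
  targets:
    - {"tx":0,"ty":-1,"tz":-0.6,"spin":0,"claw":-1}
    - {"tx":0,"ty":-1,"tz":-0.6,"spin":0,"claw":-1}
    - {"tx":0,"ty":-1,"tz":-0.6,"spin":0,"claw":-1}
    - {"tx":0,"ty":-1,"tz":-0.6,"spin":0,"claw":-1}

```text
t: 2.7
ee_pos: [0.4271, -0.1186, 0.2225]
eef_rot: [[-0.004, -0.892, 0.453], [-0.006, 0.453, 0.892], [-1.0, 0.001, -0.007]]
wrist_force: [0.7, 0.3, 0.5]
width: 1.002
```

Emit:
apply_moves:
  targets:
    - {"tx":0,"ty":-1,"tz":-0.8,"spin":0,"claw":-1}
    - {"tx":0,"ty":-1,"tz":-0.8,"spin":0,"claw":-1}
    - {"tx":0,"ty":-1,"tz":-0.8,"spin":0,"claw":-1}
    - {"tx":0,"ty":-1,"tz":-0.8,"spin":0,"claw":-1}
    - {"tx":0,"ty":-1,"tz":-0.8,"spin":0,"claw":-1}

```text
t: 3.12
ee_pos: [0.4938, -0.262, 0.2215]
eef_rot: [[-0.005, -0.89, 0.456], [-0.007, 0.456, 0.89], [-1.0, 0.001, -0.008]]
wrist_force: [0.8, -1.5, 0.3]
width: 0.996
```

```bash
python3 -c "
from h import *
plan([.505,-.299,.22],yaw=153.7)
cv2.imwrite('pics/w2.png',env.grab_frame('wrist'))"
```

```text
t 3.1167 tcp [ 0.4938 -0.262   0.2215] yaw 152.89859600786156 xz [-0.0045 -0.0071 -1.    ] F [ 0.7731 -1.4937  0.2852] w 0.995533236355625 q [-0.1935  0.2739 -0.1612  0.0087 -1.1388 -0.2832]
tx 0.0140 ty -0.2236 tz -0.2315 spin -0.0089
```

View pics/w2.png

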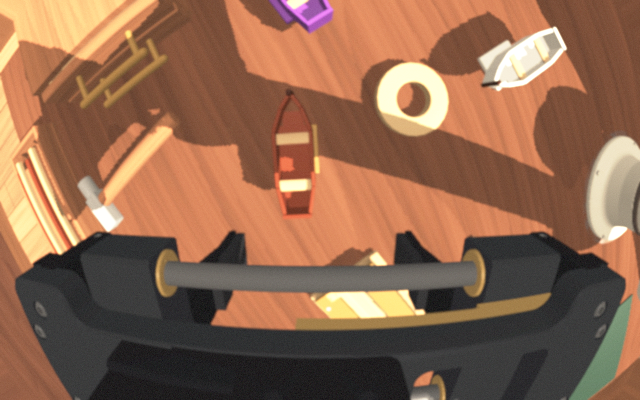

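```bash
cat >> h.py <<'E'
def wray(p,tcp,R):
    c=env.calibration('wrist');K=c['intrinsics'];M=c['mount']
    v=np.array([p[0]-K[0,2],p[1]-K[1,2]]);r=np.linalg.norm(v);th=r/K[0,0]
    d=np.array([np.sin(th)*v[0]/r,-np.sin(th)*v[1]/r,-np.cos(th)])
    return np.array(tcp)+R@M[:3,3],R@(M[:3,:3]@d)
E
python3 - <<'E'
from h import *
s=env.state();p=s['ee_pos'];R=s['eef_rot']
T=lambda x,y:(230+(x+.5)/3.6-.5,130+(y+.5)/3.6-.5)
S=lambda x,y:(255+(x+.5)/4-.5,120+(y+.5)/4-.5)
W=dict(thwB=((694,135),(202,73),(292,139)),thwS=((622,103),(166,106),(295,185)))
for k,(a,b,w) in W.items():
    r=wray(w,p,R)
    print(k,tri([ray('top',T(*a)),r]),tri([ray('top',T(*a)),ray('side',S(*b)),r]))
for n,w,z in (("sternL",(284,214),.068),("sternR",(312,214),.068),("bow",(291,95),.08),("midL",(275,165),.07),("midR",(315,165),.07)):
    o,d=wray(w,p,R);print(n,o+d*(z-o[2])/d[2])
E
```

```text
thwB (array([ 0.4926, -0.3189,  0.073 ]), [np.float64(0.000277811846880058), np.float64(0.0002778118468800695)]) (array([ 0.4948, -0.3195,  0.067 ]), [np.float64(0.0009229055639240418), np.float64(0.0022851700954786384), np.float64(0.0018677933922277843)])
thwS (array([ 0.5133, -0.2754,  0.0719]), [np.float64(0.001247809791092824), np.float64(0.0012478097910926973)]) (array([ 0.516 , -0.2754,  0.0671]), [np.float64(0.0007146260434116687), np.float64(0.0033068167321294987), np.float64(0.0031244803477622923)])
sternL [ 0.5384 -0.2526  0.068 ]
sternR [ 0.5116 -0.2389  0.068 ]
bow [ 0.4724 -0.3579  0.08  ]
midL [ 0.5208 -0.3036  0.07  ]
midR [ 0.4843 -0.2846  0.07  ]
```

```bash
python3 -c "
from h import *
plan([.503,-.298,.125],yaw=154.3)"
```

```text
t 3.1667 tcp [ 0.4923 -0.2599  0.2214] yaw 152.92846285933663 xz [-0.0058 -0.0056 -1.    ] F [-1.1332  0.5846  0.5794] w 0.996559820720463 q [-0.1908  0.271  -0.1649  0.0073 -1.1395 -0.2847]
tx 0.8043 ty -0.2260 tz -0.2358 spin -0.0152
```

Emit:
apply_moves:
  targets:
    - {"tx":0.3,"ty":-0.226,"tz":-0.236,"spin":-0.015,"claw":-1}
    - {"tx":0.6,"ty":-0.226,"tz":-0.236,"spin":-0.015,"claw":-1}
    - {"tx":0.8,"ty":-0.226,"tz":-0.236,"spin":-0.015,"claw":-1}
    - {"tx":0.8,"ty":-0.226,"tz":-0.236,"spin":-0.015,"claw":-1}
    - {"tx":0.8,"ty":-0.226,"tz":-0.236,"spin":-0.015,"claw":-1}
    - {"tx":0.8,"ty":-0.226,"tz":-0.236,"spin":-0.015,"claw":-1}

```text
t: 3.67
ee_pos: [0.5047, -0.2975, 0.1276]
eef_rot: [[-0.003, -0.902, 0.432], [-0.007, 0.432, 0.902], [-1.0, -0.001, -0.008]]
wrist_force: [0.1, 0.9, 0.7]
width: 1.003
```

```bash
python3 -c "
from h import *
plan([.503,-.298,.037],yaw=154.3)
cv2.imwrite('pics/w3.png',env.grab_frame('wrist'));cv2.imwrite('pics/s3.png',env.grab_frame('side'))"
```

```text
t 3.6667 tcp [ 0.5047 -0.2975  0.1276] yaw 154.40894361699654 xz [-0.0028 -0.0073 -1.    ] F [0.0809 0.9407 0.717 ] w 1.0033452090608241 q [-0.2522  0.4017 -0.2258  0.0096 -0.9441 -0.2001]
tx 0.7554 ty 0.0112 tz -0.0038 spin 0.0012
```

View pics/w3.png

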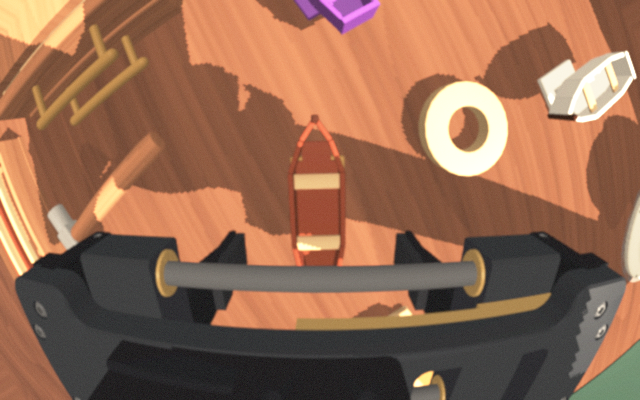

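View pics/s3.png

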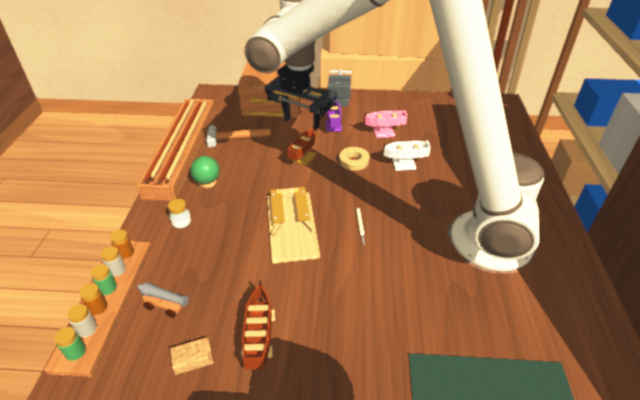

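```bash
python3 - <<'E'
from h import *
s=env.state();p=s['ee_pos'];R=s['eef_rot']
L=[]
for w,z in (((316,182),.068),((318,243),.068),((315,119),.08)):
    o,d=wray(w,p,R);X=o+d*(z-o[2])/d[2];L.append(X);print(X,R.T@(X-p))
print((L[0]+L[1])/2)
d=L[0]-L[1];print(np.degrees(np.arctan2(d[1],d[0])))
plan([.503,-.298,.037],yaw=154.3)
E
```

```text
[ 0.4953 -0.3233  0.068 ] [ 0.0606 -0.0023 -0.0267]
[ 0.515  -0.2791  0.068 ] [ 0.0603 -0.001   0.0216]
[ 0.4758 -0.3648  0.08  ] [ 0.0489 -0.0027 -0.0727]
[ 0.5052 -0.3012  0.068 ]
-114.05374722300687
t 3.7667 tcp [ 0.5048 -0.2977  0.1284] yaw 154.37396200770127 xz [-0.0008 -0.0074 -1.    ] F [1.5327 0.5629 0.2889] w 0.9996552401528351 q [-0.2527  0.4005 -0.2255  0.0091 -0.9438 -0.1999]
tx 0.7617 ty 0.0148 tz -0.0032 spin 0.0008
```

Emit:
apply_moves:
  targets:
    - {"tx":0.25,"ty":-0.01,"tz":-0.03,"spin":-0.01,"claw":-1}
    - {"tx":0.5,"ty":-0.01,"tz":-0.03,"spin":-0.01,"claw":-1}
    - {"tx":0.65,"ty":-0.01,"tz":-0.03,"spin":-0.01,"claw":-1}
    - {"tx":0.75,"ty":-0.01,"tz":-0.03,"spin":-0.01,"claw":-1}
    - {"tx":0.75,"ty":-0.01,"tz":-0.03,"spin":-0.01,"claw":-1}
    - {"tx":0.75,"ty":-0.01,"tz":-0.03,"spin":-0.01,"claw":-1}
  squeeze: 20

```text
t: 4.27
ee_pos: [0.5053, -0.3022, 0.0399]
eef_rot: [[0.001, -0.909, 0.417], [-0.008, 0.417, 0.909], [-1.0, -0.005, -0.007]]
wrist_force: [-0.3, -0.1, 0.8]
width: 0.996
```

Emit:
apply_moves:
  targets:
    - {"tx":0,"ty":0,"tz":0,"spin":0,"claw":1}
    - {"tx":0,"ty":0,"tz":0,"spin":0,"claw":1}
    - {"tx":0,"ty":0,"tz":0,"spin":0,"claw":1}
    - {"tx":0,"ty":0,"tz":0,"spin":0,"claw":1}
    - {"tx":0,"ty":0,"tz":0,"spin":0,"claw":1}
    - {"tx":0,"ty":0,"tz":0,"spin":0,"claw":1}
    - {"tx":0,"ty":0,"tz":0,"spin":0,"claw":1}
    - {"tx":0,"ty":0,"tz":0,"spin":0,"claw":1}
  squeeze: 20

```text
t: 4.93
ee_pos: [0.5051, -0.3022, 0.0398]
eef_rot: [[0.001, -0.909, 0.417], [-0.008, 0.417, 0.909], [-1.0, -0.004, -0.007]]
wrist_force: [0.4, 0.8, -0.0]
width: 0.483
```

```bash
python3 -c "
from h import *
plan([.503,-.298,.13],yaw=154.3)
cv2.imwrite('pics/w4.png',env.grab_frame('wrist'))"
```

```text
t 4.9333 tcp [ 0.5051 -0.3022  0.0398] yaw 155.32440120682259 xz [ 0.0007 -0.0082 -1.    ] F [ 0.3946  0.807  -0.0442] w 0.4827058930743413 q [-0.26    0.5104 -0.3099  0.0114 -0.7478 -0.1791]
tx -0.7519 ty 0.0275 tz 0.0188 spin 0.0114
```

View pics/w4.png

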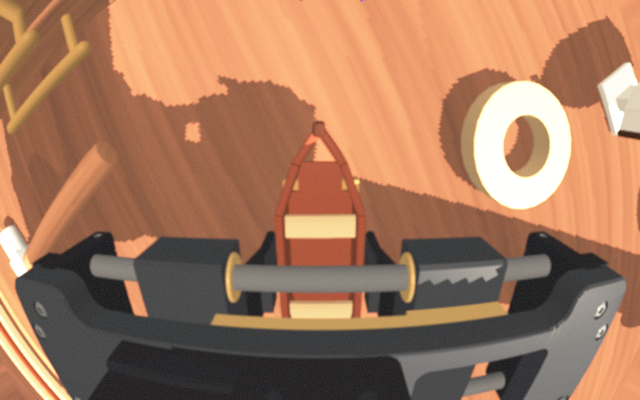

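Emit:
apply_moves:
  targets:
    - {"tx":-0.2,"ty":0,"tz":0,"spin":0,"claw":1}
    - {"tx":-0.5,"ty":0,"tz":0,"spin":0,"claw":1}
    - {"tx":-0.8,"ty":0,"tz":0,"spin":0,"claw":1}
    - {"tx":-0.8,"ty":0,"tz":0,"spin":0,"claw":1}
    - {"tx":-0.8,"ty":0,"tz":0,"spin":0,"claw":1}

```text
t: 5.4
ee_pos: [0.5062, -0.3015, 0.1378]
eef_rot: [[0.005, -0.909, 0.418], [-0.009, 0.418, 0.909], [-1.0, -0.009, -0.006]]
wrist_force: [-0.1, -0.2, -2.6]
width: 0.48
```

```bash
python3 -c "
from h import *
plan([.4877,.068,.135],yaw=-168.2)"
```

```text
t 5.4 tcp [ 0.5062 -0.3015  0.1378] yaw 155.31226250852097 xz [ 0.0053 -0.0091 -0.9999] F [-0.1178 -0.1783 -2.5843] w 0.47962712642744276 q [-0.2586  0.3926 -0.2112  0.0091 -0.9595 -0.1775]
tx -0.0056 ty 1.4263 tz 2.7338 spin -0.4054
```

Emit:
apply_moves:
  targets:
    - {"tx":0,"ty":0.5,"tz":1,"spin":-0.2,"claw":1}
    - {"tx":0,"ty":0.5,"tz":1,"spin":-0.2,"claw":1}
    - {"tx":0,"ty":0.5,"tz":1,"spin":-0.2,"claw":1}
    - {"tx":0,"ty":0.5,"tz":1,"spin":-0.2,"claw":1}

```text
t: 5.73
ee_pos: [0.4993, -0.1632, 0.1344]
eef_rot: [[0.0, -0.994, 0.112], [-0.007, 0.112, 0.994], [-1.0, -0.001, -0.007]]
wrist_force: [0.1, -0.8, -2.7]
width: 0.48
```

Emit:
apply_moves:
  targets:
    - {"tx":0,"ty":0.2,"tz":1,"spin":-0.2,"claw":1}
    - {"tx":0,"ty":0.2,"tz":1,"spin":-0.2,"claw":1}
    - {"tx":0,"ty":0.2,"tz":1,"spin":-0.2,"claw":1}
    - {"tx":0,"ty":0.2,"tz":1,"spin":-0.2,"claw":1}

```text
t: 6.07
ee_pos: [0.4871, -0.0364, 0.1317]
eef_rot: [[-0.003, -0.978, -0.209], [-0.006, -0.209, 0.978], [-1.0, 0.004, -0.005]]
wrist_force: [-0.2, 0.1, -4.2]
width: 0.477
```

```bash
python3 -c "
from h import *
plan([.4877,.068,.135],yaw=-168.2)"
```

```text
t 6.0667 tcp [ 0.4871 -0.0364  0.1317] yaw -167.9528728233684 xz [-0.0032 -0.0063 -1.    ] F [-0.1623  0.1145 -4.1741] w 0.47745505244387054 q [ 0.2621  0.2477 -0.4499  0.0068 -0.878  -0.0562]
tx -0.0331 ty -0.1868 tz 0.8498 spin 0.0027
```

Emit:
apply_moves:
  targets:
    - {"tx":-0.03,"ty":-0.19,"tz":0.85,"spin":0,"claw":1}
    - {"tx":-0.03,"ty":-0.19,"tz":0.85,"spin":0,"claw":1}
    - {"tx":-0.03,"ty":-0.19,"tz":0.85,"spin":0,"claw":1}
    - {"tx":-0.03,"ty":-0.19,"tz":0.85,"spin":0,"claw":1}
    - {"tx":-0.03,"ty":-0.19,"tz":0.85,"spin":0,"claw":1}

```text
t: 6.48
ee_pos: [0.4869, 0.0689, 0.133]
eef_rot: [[-0.007, -0.978, -0.211], [-0.007, -0.211, 0.978], [-1.0, 0.008, -0.006]]
wrist_force: [-0.8, -0.9, -2.4]
width: 0.483
```

```bash
python3 -c "
from h import *
plan([.4877,.068,.135],yaw=-168.2)
for n in ('wrist','top','side'): cv2.imwrite('pics/%s5.png'%n,env.grab_frame(n))"
```

```text
t 6.4833 tcp [0.4869 0.0689 0.133 ] yaw -167.8355104417643 xz [-0.0068 -0.0074 -0.9999] F [-0.7833 -0.9141 -2.3876] w 0.4828031378065261 q [ 0.474   0.2537 -0.4364  0.0045 -0.8901 -0.2645]
tx -0.0167 ty -0.0050 tz -0.0091 spin 0.0040
```

View pics/wrist5.png

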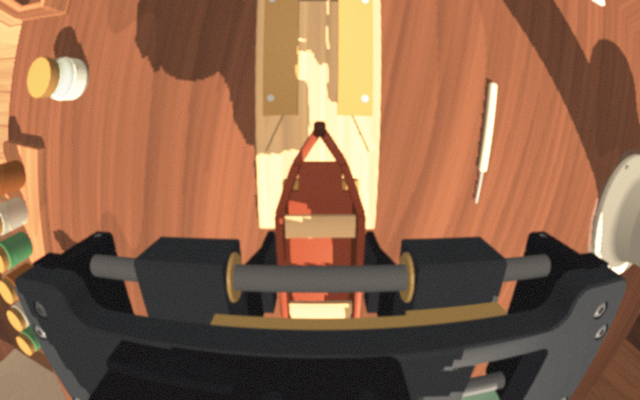

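View pics/side5.png

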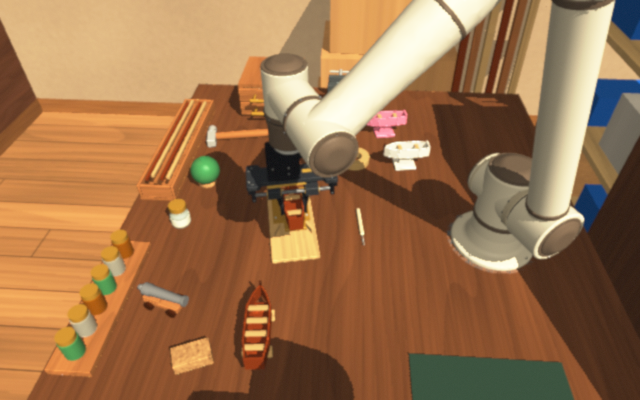

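```bash
python3 - <<'E'
from h import *
s=env.state();p=s['ee_pos'];R=s['eef_rot']
def P(w,z):
    o,d=wray(w,p,R);return o+d*(z-o[2])/d[2]
for n,w,z in (("s_near1",(270,98),.032),("s_near2",(365,98),.032),("s_far1",(274,0),.032),("s_far2",(366,0),.032),("lipL",(263,116),.03),("lipR",(372,116),.03),("slotL",(301,114),.03),("slotR",(338,114),.03),("apL",(259,228),.01),("apR",(378,228),.01),("edgeL",(256,120),.01),("edgeR",(383,120),.01)):
    X=P(w,z);print(n,X,(R.T@(X-p))[1:])
for k,z in(("bow",(320,127)),):pass
E
```

```text
s_near1 [ 0.5455 -0.0133  0.032 ] [-0.0411 -0.09  ]
s_near2 [ 0.4673 -0.0297  0.032 ] [ 0.0388 -0.0899]
s_far1 [ 0.5612 -0.1005  0.032 ] [-0.0383 -0.1787]
s_far2 [ 0.4841 -0.117   0.032 ] [ 0.0405 -0.1788]
lipL [0.5488 0.003  0.03  ] [-0.0477 -0.0748]
lipR [ 0.4578 -0.0161  0.03  ] [ 0.0453 -0.0746]
slotL [ 0.5171 -0.0047  0.03  ] [-0.0151 -0.0758]
slotR [ 0.4865 -0.0112  0.03  ] [ 0.0161 -0.0757]
apL [0.5379 0.1117 0.01  ] [-0.0598  0.034 ]
apR [0.4221 0.0876 0.01  ] [0.0585 0.0343]
edgeL [0.5581 0.0084 0.01  ] [-0.058  -0.0713]
edgeR [ 0.4435 -0.0158  0.01  ] [ 0.0591 -0.0712]
```

Emit:
apply_moves:
  targets:
    - {"tx":0.2,"ty":0,"tz":0,"spin":0.007,"claw":1}
    - {"tx":0.4,"ty":0,"tz":0,"spin":0.007,"claw":1}
    - {"tx":0.55,"ty":0,"tz":0,"spin":0.007,"claw":1}
    - {"tx":0.65,"ty":0,"tz":0,"spin":0.007,"claw":1}
    - {"tx":0.65,"ty":0,"tz":0,"spin":0.007,"claw":1}
    - {"tx":0.65,"ty":0,"tz":0,"spin":0.007,"claw":1}

```text
t: 7.13
ee_pos: [0.4864, 0.0652, 0.0551]
eef_rot: [[-0.008, -0.981, -0.195], [-0.008, -0.195, 0.981], [-1.0, 0.009, -0.007]]
wrist_force: [0.6, 0.0, -2.5]
width: 0.485
```

```bash
python3 -c "
from h import *
plan([.4869,.0689,.0505],yaw=-168.4)
for n in ('wrist','side'): cv2.imwrite('pics/%s6.png'%n,env.grab_frame(n))
a=cv2.imread('pics/side6.png');cv2.imwrite('pics/s6c.png',cv2.resize(a[150:280,230:350],None,fx=4,fy=4,interpolation=cv2.INTER_CUBIC))
"
```

```text
t 7.1333 tcp [0.4864 0.0652 0.0551] yaw -168.75207750546375 xz [-0.0076 -0.0084 -0.9999] F [ 0.5772  0.0145 -2.5395] w 0.4853400394552972 q [ 0.4677  0.363  -0.5271  0.0064 -0.6913 -0.2762]
tx 0.0380 ty -0.0102 tz 0.0294 spin -0.0039
```

View pics/wrist6.png

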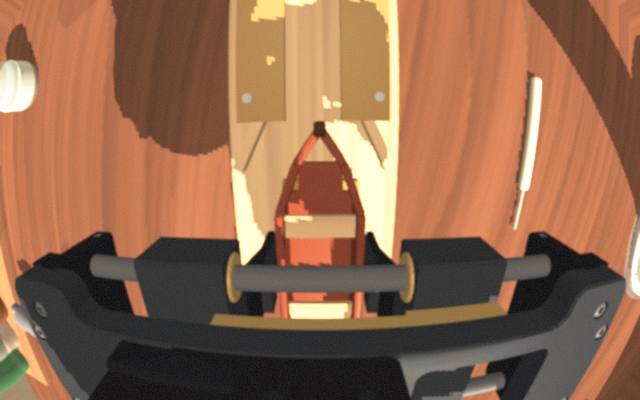

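View pics/s6c.png

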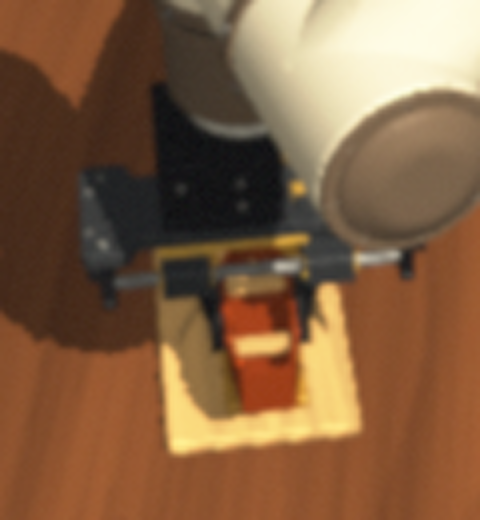

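```bash
python3 - <<'E'
from h import *
s=env.state();p=s['ee_pos'];R=s['eef_rot']
def P(w,z):
    o,d=wray(w,p,R);return o+d*(z-o[2])/d[2]
for n,w,z in (("s_near1",(247,98),.032),("s_near2",(379,98),.032),("slotL",(286,120),.03),("slotR",(341,120),.03),("slotLf",(284,2),.03),("slotRf",(340,2),.03),("edgeL",(230,140),.01),("edgeR",(399,140),.01),("bow",(320,127),.095)):
    X=P(w,z);print(n,X,(R.T@(X-p))[1:])
E
```

```text
s_near1 [ 0.5464 -0.0102  0.032 ] [-0.0428 -0.0863]
s_near2 [ 0.4688 -0.0253  0.032 ] [ 0.0362 -0.0858]
slotL [ 0.5207 -0.0009  0.03  ] [-0.0195 -0.0721]
slotR [ 0.4883 -0.0072  0.03  ] [ 0.0135 -0.0719]
slotLf [ 0.5368 -0.0744  0.03  ] [-0.0209 -0.1473]
slotRf [ 0.5033 -0.0807  0.03  ] [ 0.0131 -0.1469]
edgeL [0.5586 0.0195 0.01  ] [-0.0608 -0.0594]
edgeR [ 0.4451 -0.0027  0.01  ] [ 0.0549 -0.0589]
bow [ 0.5006 -0.0026  0.095 ] [ 0.0009 -0.0702]
```

Emit:
apply_moves:
  targets:
    - {"tx":0.02,"ty":-0.022,"tz":0,"spin":-0.004,"claw":1}
    - {"tx":0.035,"ty":-0.022,"tz":0,"spin":-0.004,"claw":1}
    - {"tx":0.035,"ty":-0.022,"tz":0,"spin":-0.004,"claw":1}

```text
t: 7.48
ee_pos: [0.4905, 0.0667, 0.0525]
eef_rot: [[-0.003, -0.979, -0.202], [-0.006, -0.202, 0.979], [-1.0, 0.004, -0.005]]
wrist_force: [0.2, 0.1, -2.3]
width: 0.483
```

Emit:
apply_moves:
  targets:
    - {"tx":0.01,"ty":0,"tz":0,"spin":0,"claw":1}
    - {"tx":0.015,"ty":0,"tz":0,"spin":0,"claw":1}
    - {"tx":0.015,"ty":0,"tz":0,"spin":0,"claw":1}

```text
t: 7.73
ee_pos: [0.4904, 0.0667, 0.0507]
eef_rot: [[-0.003, -0.979, -0.202], [-0.006, -0.202, 0.979], [-1.0, 0.005, -0.005]]
wrist_force: [-0.1, 0.3, -2.2]
width: 0.476
```

Emit:
apply_moves:
  targets:
    - {"tx":0.008,"ty":0,"tz":0,"spin":0,"claw":1}
    - {"tx":0.015,"ty":0,"tz":0,"spin":0,"claw":1}
    - {"tx":0.015,"ty":0,"tz":0,"spin":0,"claw":1}

```text
t: 7.98
ee_pos: [0.4905, 0.0669, 0.0499]
eef_rot: [[-0.003, -0.979, -0.202], [-0.006, -0.202, 0.979], [-1.0, 0.004, -0.006]]
wrist_force: [-3.0, 0.3, 6.3]
width: 0.479
```

```bash
python3 - <<'E'
from h import *
plan([.4869,.0689,.0505],yaw=-168.4)
cv2.imwrite('pics/w7.png',env.grab_frame('wrist'))
E
```

```text
t 7.9833 tcp [0.4905 0.0669 0.0499] yaw -168.3187631870421 xz [-0.0031 -0.0064 -1.    ] F [-2.9522  0.3405  6.2934] w 0.47896474797302335 q [ 0.4671  0.375  -0.5256  0.007  -0.6759 -0.2686]
tx -0.0047 ty 0.0259 tz 0.0225 spin 0.0009
```

View pics/w7.png

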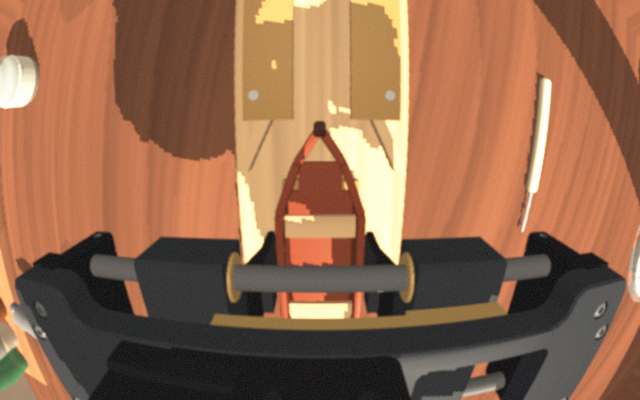

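Emit:
apply_moves:
  targets:
    - {"tx":-0.012,"ty":0.005,"tz":0,"spin":0,"claw":1}
    - {"tx":-0.012,"ty":0.005,"tz":-0.1,"spin":0,"claw":1}
    - {"tx":-0.012,"ty":0.005,"tz":-0.2,"spin":0,"claw":1}
    - {"tx":-0.012,"ty":0.005,"tz":-0.3,"spin":0,"claw":1}
    - {"tx":-0.012,"ty":0.005,"tz":-0.4,"spin":0,"claw":1}
    - {"tx":-0.012,"ty":0.005,"tz":-0.45,"spin":0,"claw":1}
    - {"tx":-0.012,"ty":0.005,"tz":-0.45,"spin":0,"claw":1}

```text
t: 8.62
ee_pos: [0.5008, 0.0121, 0.0514]
eef_rot: [[-0.004, -0.98, -0.2], [-0.007, -0.2, 0.98], [-1.0, 0.005, -0.006]]
wrist_force: [0.1, -0.0, -2.3]
width: 0.482
```

```bash
python3 - <<'E'
from h import *
plan([.52,-.085,.051],yaw=-168.4)
cv2.imwrite('pics/w8.png',env.grab_frame('wrist'))
E
```

```text
t 8.6167 tcp [0.5008 0.0121 0.0514] yaw -168.47766073966807 xz [-0.0036 -0.0066 -1.    ] F [ 0.1306 -0.0282 -2.3351] w 0.4818861612828835 q [ 0.352   0.3806 -0.5102  0.0078 -0.6856 -0.1569]
tx 0.0084 ty 0.0052 tz -0.8246 spin -0.0009
```

View pics/w8.png

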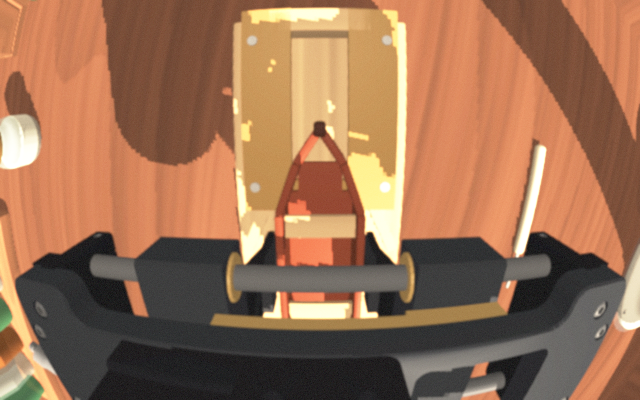

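Emit:
apply_moves:
  targets:
    - {"tx":0,"ty":0,"tz":-0.1,"spin":0,"claw":1}
    - {"tx":0,"ty":0,"tz":-0.2,"spin":0,"claw":1}
    - {"tx":0,"ty":0,"tz":-0.3,"spin":0,"claw":1}
    - {"tx":0,"ty":0,"tz":-0.4,"spin":0,"claw":1}
    - {"tx":0,"ty":0,"tz":-0.5,"spin":0,"claw":1}
    - {"tx":0,"ty":0,"tz":-0.6,"spin":0,"claw":1}
    - {"tx":0,"ty":0,"tz":-0.65,"spin":0,"claw":1}
    - {"tx":0,"ty":0,"tz":-0.65,"spin":0,"claw":1}

```text
t: 9.33
ee_pos: [0.5167, -0.065, 0.0518]
eef_rot: [[-0.003, -0.98, -0.198], [-0.006, -0.198, 0.98], [-1.0, 0.005, -0.006]]
wrist_force: [0.7, 0.1, -2.4]
width: 0.483
```

```bash
python3 - <<'E'
from h import *
plan([.52,-.085,.051],yaw=-168.4)
cv2.imwrite('pics/w9.png',env.grab_frame('wrist'))
E
```

```text
t 9.3333 tcp [ 0.5167 -0.065   0.0518] yaw -168.56579710752894 xz [-0.0033 -0.0065 -1.    ] F [ 0.6601  0.0897 -2.3887] w 0.48263795656727254 q [ 0.1902  0.4061 -0.4632  0.0088 -0.7061  0.0026]
tx 0.0080 ty 0.0058 tz -0.1684 spin -0.0018
```

View pics/w9.png

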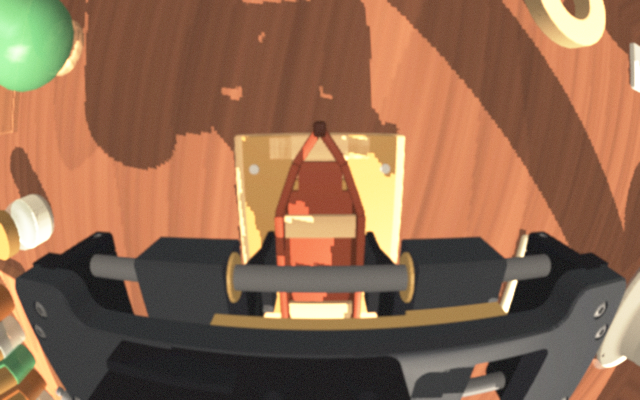

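Emit:
apply_moves:
  targets:
    - {"tx":0,"ty":0,"tz":-0.04,"spin":0,"claw":1}
    - {"tx":0,"ty":0,"tz":-0.08,"spin":0,"claw":1}
    - {"tx":0,"ty":0,"tz":-0.11,"spin":0,"claw":1}
    - {"tx":0,"ty":0,"tz":-0.13,"spin":0,"claw":1}
    - {"tx":0,"ty":0,"tz":-0.13,"spin":0,"claw":1}

```text
t: 9.8
ee_pos: [0.5197, -0.0795, 0.052]
eef_rot: [[-0.003, -0.98, -0.198], [-0.006, -0.198, 0.98], [-1.0, 0.004, -0.005]]
wrist_force: [-0.3, 1.9, -1.3]
width: 0.486
```

Emit:
apply_moves:
  targets:
    - {"tx":0,"ty":0,"tz":-0.02,"spin":0,"claw":1}
    - {"tx":0,"ty":0,"tz":-0.03,"spin":0,"claw":1}
    - {"tx":0,"ty":0,"tz":-0.03,"spin":0,"claw":1}

```text
t: 10.05
ee_pos: [0.5203, -0.0818, 0.0524]
eef_rot: [[-0.003, -0.98, -0.199], [-0.004, -0.199, 0.98], [-1.0, 0.004, -0.004]]
wrist_force: [-2.5, 6.7, 1.4]
width: 0.481
```

Emit:
apply_moves:
  targets:
    - {"tx":0.01,"ty":0,"tz":0.005,"spin":0,"claw":1}
    - {"tx":0.018,"ty":0,"tz":0.005,"spin":0,"claw":1}
    - {"tx":0.02,"ty":0,"tz":0.005,"spin":0,"claw":1}
    - {"tx":0.02,"ty":0,"tz":0.005,"spin":0,"claw":1}

```text
t: 10.38
ee_pos: [0.5204, -0.0807, 0.0512]
eef_rot: [[-0.002, -0.98, -0.199], [-0.004, -0.199, 0.98], [-1.0, 0.003, -0.004]]
wrist_force: [-3.2, 4.6, 6.2]
width: 0.482
```

Emit:
apply_moves:
  targets:
    - {"tx":0,"ty":0,"tz":0,"spin":0,"claw":-0.5}
    - {"tx":0,"ty":0,"tz":0,"spin":0,"claw":-0.5}
    - {"tx":0,"ty":0,"tz":0,"spin":0,"claw":-0.5}
    - {"tx":0,"ty":0,"tz":0,"spin":0,"claw":-0.5}

```text
t: 10.72
ee_pos: [0.5206, -0.0809, 0.0511]
eef_rot: [[-0.002, -0.98, -0.199], [-0.004, -0.199, 0.98], [-1.0, 0.003, -0.004]]
wrist_force: [-0.3, -1.0, -0.3]
width: 0.691
```

```bash
python3 - <<'E'
from h import *
plan([.52,-.085,.051],yaw=-168.4)
for n in ('wrist','top'): cv2.imwrite('pics/%s10.png'%n,env.grab_frame(n))
a=cv2.imread('pics/top10.png');cv2.imwrite('pics/t10c.png',cv2.resize(a[120:220,220:370],None,fx=5,fy=5,interpolation=cv2.INTER_CUBIC))
E
```

```text
t 10.7167 tcp [ 0.5206 -0.0809  0.0511] yaw -168.50097592159096 xz [-0.0022 -0.0043 -1.    ] F [-0.2833 -0.9514 -0.3108] w 0.6912526036934022 q [ 0.1563  0.4148 -0.4487  0.0061 -0.7102  0.0398]
tx 0.0014 ty 0.0113 tz -0.0321 spin -0.0011
```

View pics/wrist10.png

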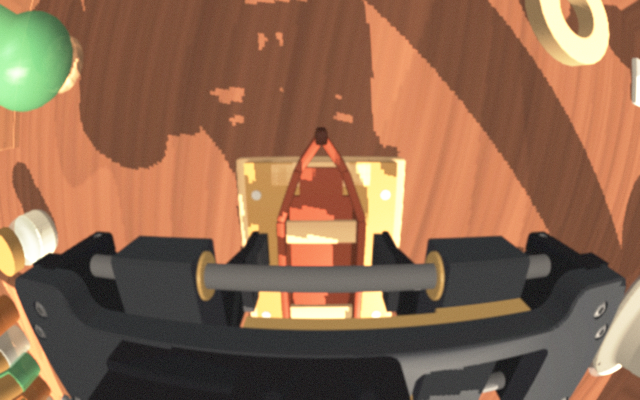

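View pics/t10c.png

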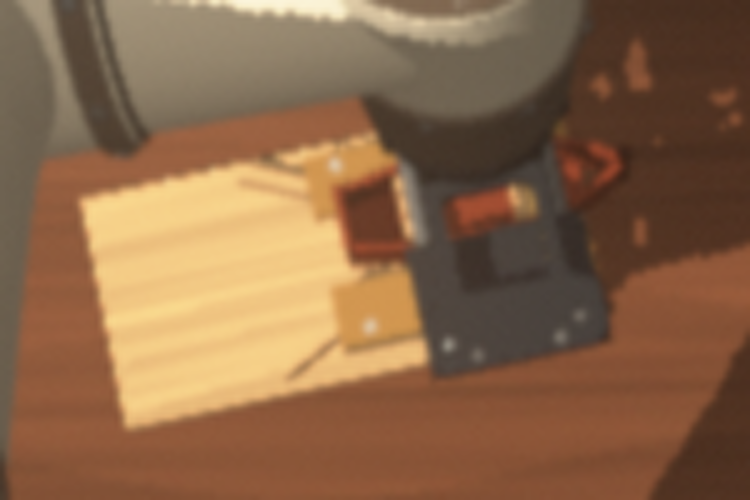

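```bash
python3 - <<'E'
from h import *
s=env.state();p=s['ee_pos'];R=s['eef_rot']
def P(w,z):
    o,d=wray(w,p,R);return o+d*(z-o[2])/d[2]
for n,w,z in (("thwB",(320.5,232),.078),("thwS",(320.5,313),.078),("bow",(321,136),.091),("scr1",(257,195),.031),("scr2",(385,195),.031),("scrn1",(266,314),.031),("scrn2",(377,314),.031),("endL",(240,160),.03),("endR",(405,160),.03)):
    X=P(w,z);print(n,X,(R.T@(X-p))[1:])
E
```

```text
thwB [ 0.5237 -0.1024  0.078 ] [ 0.0011 -0.0218]
thwS [ 0.5145 -0.057   0.078 ] [0.0011 0.0246]
bow [ 0.5325 -0.1464  0.091 ] [ 0.0013 -0.0668]
scr1 [ 0.5627 -0.1002  0.031 ] [-0.0377 -0.0272]
scr2 [ 0.4858 -0.1157  0.031 ] [ 0.0408 -0.0271]
scrn1 [ 0.5455 -0.0134  0.031 ] [-0.0381  0.0613]
scrn2 [ 0.4669 -0.0289  0.031 ] [0.042  0.0617]
endL [ 0.5767 -0.1195  0.03  ] [-0.0475 -0.0489]
endR [ 0.4786 -0.1393  0.03  ] [ 0.0526 -0.0488]
```

Emit:
apply_moves:
  targets:
    - {"tx":0,"ty":0.008,"tz":0,"spin":0,"claw":1}
    - {"tx":0,"ty":0.008,"tz":0,"spin":0,"claw":1}
    - {"tx":0,"ty":0.008,"tz":0,"spin":0,"claw":1}
    - {"tx":0,"ty":0.008,"tz":0,"spin":0,"claw":1}
    - {"tx":0,"ty":0.008,"tz":0,"spin":0,"claw":1}
  squeeze: 10

```text
t: 11.23
ee_pos: [0.5199, -0.0811, 0.0511]
eef_rot: [[-0.002, -0.98, -0.199], [-0.004, -0.199, 0.98], [-1.0, 0.002, -0.004]]
wrist_force: [1.1, -0.2, -1.0]
width: 0.477
```

Emit:
apply_moves:
  targets:
    - {"tx":0,"ty":0,"tz":-0.01,"spin":0,"claw":1}
    - {"tx":0,"ty":0,"tz":-0.02,"spin":0,"claw":1}
    - {"tx":0,"ty":0,"tz":-0.02,"spin":0,"claw":1}

```text
t: 11.48
ee_pos: [0.5205, -0.0829, 0.0513]
eef_rot: [[-0.001, -0.98, -0.199], [-0.003, -0.199, 0.98], [-1.0, 0.002, -0.003]]
wrist_force: [-0.5, 5.2, 2.2]
width: 0.484
```

Emit:
apply_moves:
  targets:
    - {"tx":0,"ty":0,"tz":-0.01,"spin":0,"claw":1}
    - {"tx":0,"ty":0,"tz":-0.02,"spin":0,"claw":1}
    - {"tx":0,"ty":0,"tz":-0.02,"spin":0,"claw":1}

```text
t: 11.73
ee_pos: [0.5209, -0.0844, 0.0519]
eef_rot: [[-0.001, -0.98, -0.199], [-0.002, -0.199, 0.98], [-1.0, 0.002, -0.002]]
wrist_force: [-2.4, 5.9, 5.2]
width: 0.484
```

```bash
python3 - <<'E'
from h import *
plan([.52,-.085,.051],yaw=-168.4)
cv2.imwrite('pics/w11.png',env.grab_frame('wrist'))
E
```

```text
t 11.7333 tcp [ 0.5209 -0.0844  0.0519] yaw -168.49543038203223 xz [-0.0013 -0.0023 -1.    ] F [-2.351   5.8872  5.1554] w 0.4838397591208052 q [ 0.1484  0.4145 -0.4453  0.0032 -0.7125  0.05  ]
tx 0.0076 ty 0.0080 tz -0.0037 spin -0.0011
```

View pics/w11.png

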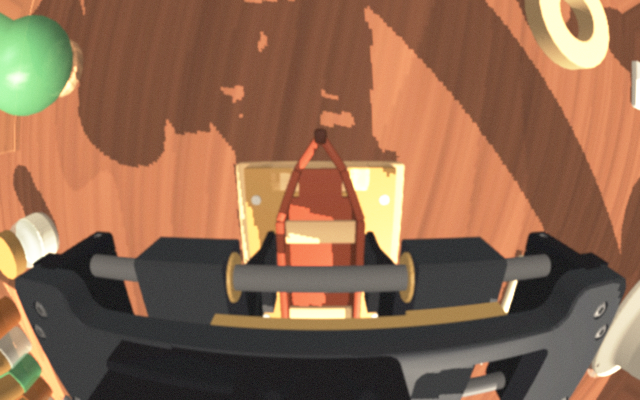

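Emit:
apply_moves:
  targets:
    - {"tx":0,"ty":0,"tz":0,"spin":0,"claw":-0.5}
    - {"tx":0,"ty":0,"tz":0,"spin":0,"claw":-0.5}
    - {"tx":0,"ty":0,"tz":0,"spin":0,"claw":-0.5}
    - {"tx":0,"ty":0,"tz":0,"spin":0,"claw":-0.5}

```text
t: 12.12
ee_pos: [0.5207, -0.0847, 0.0518]
eef_rot: [[-0.002, -0.98, -0.199], [-0.003, -0.199, 0.98], [-1.0, 0.002, -0.002]]
wrist_force: [0.0, 0.4, -0.0]
width: 0.693
```

```bash
python3 - <<'E'
from h import *
plan([.52,-.085,.051],yaw=-168.4)
cv2.imwrite('pics/w12.png',env.grab_frame('wrist'))
E
```

```text
t 12.1167 tcp [ 0.5207 -0.0847  0.0518] yaw -168.50149323128338 xz [-0.0015 -0.0026 -1.    ] F [ 0.0039  0.4134 -0.006 ] w 0.6932765089554026 q [ 0.148   0.4148 -0.4456  0.0035 -0.7123  0.05  ]
tx 0.0063 ty 0.0066 tz -0.0015 spin -0.0011
```

View pics/w12.png

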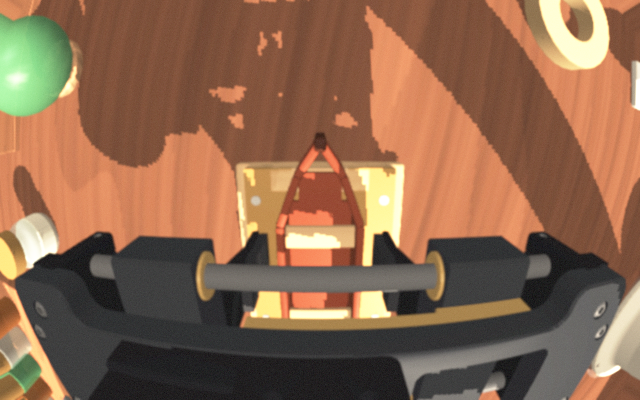

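Emit:
apply_moves:
  targets:
    - {"tx":0,"ty":0,"tz":0,"spin":0,"claw":-1}
    - {"tx":0,"ty":0,"tz":0,"spin":0,"claw":-1}
    - {"tx":-0.1,"ty":0,"tz":0,"spin":0,"claw":-1}
    - {"tx":-0.3,"ty":0,"tz":0,"spin":0,"claw":-1}
    - {"tx":-0.6,"ty":0,"tz":0,"spin":0,"claw":-1}
    - {"tx":-0.9,"ty":0,"tz":0,"spin":0,"claw":-1}
    - {"tx":-1,"ty":0,"tz":0,"spin":0,"claw":-1}
    - {"tx":-1,"ty":0,"tz":0,"spin":0,"claw":-1}

```text
t: 12.83
ee_pos: [0.5234, -0.0843, 0.176]
eef_rot: [[0.007, -0.98, -0.2], [-0.002, -0.2, 0.98], [-1.0, -0.007, -0.004]]
wrist_force: [0.2, 0.4, 0.0]
width: 0.998
```

Emit:
apply_moves:
  targets:
    - {"tx":-0.5,"ty":0,"tz":1,"spin":0,"claw":-1}
    - {"tx":-0.5,"ty":0,"tz":1,"spin":0,"claw":-1}
    - {"tx":-0.5,"ty":0,"tz":1,"spin":0,"claw":-1}
    - {"tx":-0.5,"ty":0,"tz":1,"spin":0,"claw":-1}
    - {"tx":-0.5,"ty":0,"tz":1,"spin":0,"claw":-1}

```text
t: 13.25
ee_pos: [0.4991, 0.0355, 0.2365]
eef_rot: [[0.01, -0.979, -0.203], [-0.001, -0.204, 0.979], [-1.0, -0.009, -0.003]]
wrist_force: [0.0, 0.8, -0.8]
width: 1.0
```

```bash
python3 - <<'E'
from h import *
plan([.52,-.085,.051],yaw=-168.4)
for n in ('wrist','top','side'): cv2.imwrite('pics/%s13.png'%n,env.grab_frame(n))
E
```

```text
t 13.25 tcp [0.4991 0.0355 0.2365] yaw -168.2573474972904 xz [ 0.0096 -0.0011 -1.    ] F [ 0.0112  0.8394 -0.8199] w 1.000108606541011 q [ 0.3992  0.1558 -0.2759  0.0053 -1.1306 -0.1965]
tx 1.5483 ty 0.0483 tz -1.0140 spin 0.0016
```

View pics/wrist13.png

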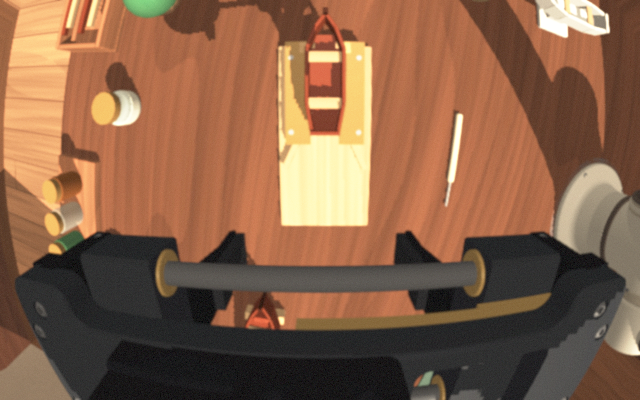

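View pics/top13.png

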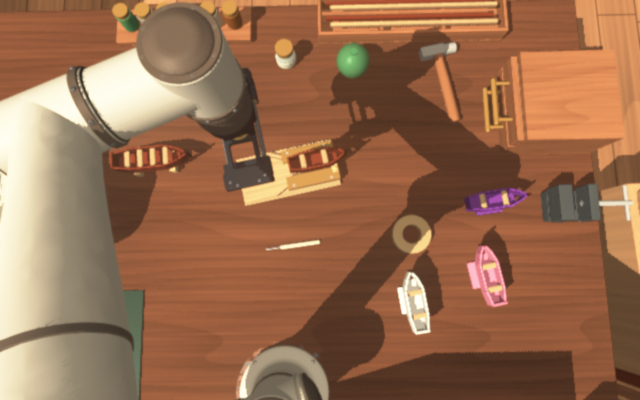

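View pics/side13.png

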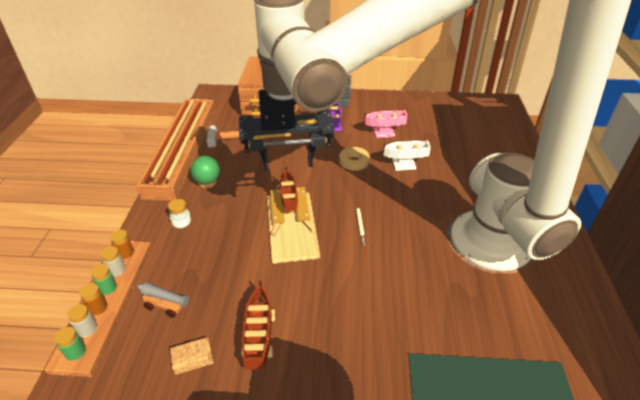

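```bash
python3 - <<'E'
from h import *
s=env.state();p=s['ee_pos'];R=s['eef_rot']
def P(w,z):
    o,d=wray(w,p,R);return o+d*(z-o[2])/d[2]
F=(P((281,225),.01)+P((369,225),.01))/2
far=(P((291,57),.031)+P((358,58),.031))/2;near=(P((290,131),.031)+P((359,132),.031))/2
u=(far-near);u[2]=0;u/=np.linalg.norm(u);n=np.array([-u[1],u[0],0])
home=F+u*.19
print("axis",np.degrees(np.arctan2(u[1],u[0])),"home",home)
for k,w,z in(("thwB",(323,57),.078),("thwS",(323.5,103),.078),("bow",(325,13),.091),("stern",(323.5,133),.08),("far",None,0),("near",None,0)):
    X={'far':far,'near':near}.get(k) if w is None else P(w,z)
    print(k,X,"slip",(X-home)@u,(X-home)@n)
E
python3 - <<'E'
import cv2
a=cv2.imread('pics/side13.png');b=cv2.imread('pics/wrist13.png')
cv2.imwrite('pics/s13c.png',cv2.resize(a[160:270,250:340],None,fx=5,fy=5,interpolation=cv2.INTER_CUBIC))
cv2.imwrite('pics/w13c.png',cv2.resize(b[0:240,250:400],None,fx=2.5,fy=2.5,interpolation=cv2.INTER_CUBIC))
E
```

```text
axis -78.51405377780026 home [ 0.516  -0.0888  0.01  ]
thwB [ 0.5218 -0.1008  0.078 ] slip 0.012850245847845623 0.0032983245350298902
thwS [ 0.5118 -0.054   0.078 ] slip -0.03497798077615377 0.002825717848032516
bow [ 0.5286 -0.1442  0.091 ] slip 0.056740623226594046 0.0013508306193212498
stern [ 0.5057 -0.024   0.08  ] slip -0.06560985815673286 0.0028319834154479826
far [ 0.5216 -0.1101  0.031 ] slip 0.02194481177061696 0.0012416928819061893
near [ 0.504  -0.0237  0.031 ] slip -0.06621555864641454 0.0012416928819061898
```

View pics/s13c.png

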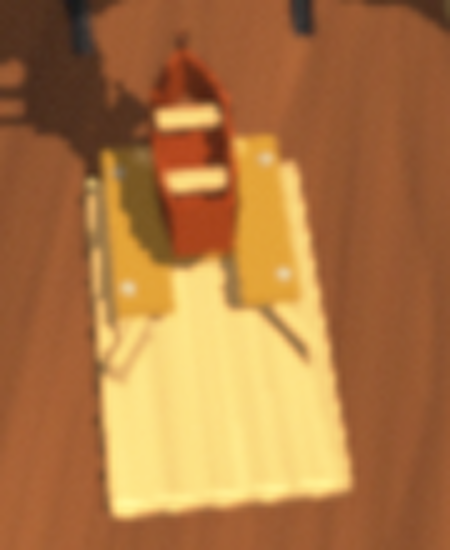

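View pics/w13c.png

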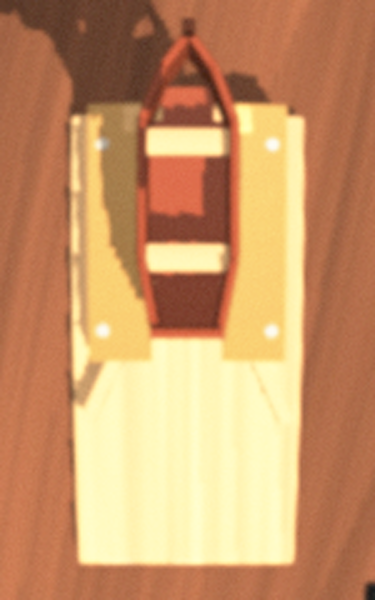

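```bash
python3 -c "
from h import *
a=cv2.imread('pics/top0.png')[140:180,100:200].astype(int);b=cv2.imread('pics/top13.png')[140:180,100:200].astype(int)
print(np.abs(a-b).mean())
print(env.close_job())"
```

```text
17.493166666666667
the job is handed in; nothing more can be done
None
```

The jolly boat is in the slip, bow first, with its foot under the lips and against the stop. I let go of it, lifted the gripper clear and handed the job in at about 13.4 s.

**How it went in:** I gripped the hull across its sides, where it measured 42 mm wide. I lowered the foot onto the apron until it touched, at the height I had worked out. I then raised it about 1–2 mm and slid it in.

**Stop contact:** The stop showed as a push-back of about 6 N with the foot just off the floor. I let go, gripped again and pushed once more. The boat ended at the same place against the lip screws both times, so I take it to be fully home.

**Last checks:**
- **Across the track:** the boat is within about 3 mm of the centre line, and within about 1° of the track's direction.
- **Along the track:** the camera readings disagree by a few millimetres. Bow and stern put mid-hull about 4 mm short of home measured from the apron edge. They put it about 2–3 mm short measured from the stop's front edge, and about 7 mm short measured from the lip screws. All are inside the 12 mm limit.
- **Upright:** the hull looks level in the side and wrist pictures, but I did not measure the tilt.
- **Longer boat:** by eye it is at the same pixels in the top view as at the start, around (148, 158). A pixel comparison of that area differed by 17 grey levels on average. I put this down to the arm's shadow and did not look further into it.

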